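Snap a filter capsule into its clips and plug it home

TASK

Take the white filter capsule from its stand and press it sideways down into both spring clips of the holder, nozzle towards the port and just short of it, until it rests on the supports. Then slide it along in the clips until its nozzle bottoms in the port, however deep that is this time, press it firmly against the bottom for a moment, and let go. Push gently, by feel (some 10 N is enough in the port), never hard enough to damage the clips or the port, and leave the other things where they are.

Things in the scene. Friction and masses are not known exactly. Their poses are not given: they have to be found in the camera images.
- tube_mid (a point): Centre of the filter capsule, on its axis: a rigid white plastic cylinder 32 mm in diameter with domed ends (straight for 72 mm either way from this point, 88 mm with the domes), about 0.18 kg, with two grey bands. x runs along it towards the nozzle. It lies level at the start, its axis 36 mm above the bench; its middle is free to be gripped.
- tube_tip (a point): Foremost point of the capsule's nozzle, a round-nosed stub 14 mm in diameter standing out of one end; 112 mm from tube_mid along the capsule's x axis. The other end has no nozzle.
- tube: The same filter capsule as a body; origin and axes as tube_mid.
- stand: White stand on which the capsule lies at the start, fixed: base plate 150 x 70 mm, 8 mm thick, with two V-shaped saddles, 50 mm either way along x from its middle, 12 mm wide along x, reaching 33 mm above the bench. Origin on the bench under its middle, x along the capsule.
- seat (a point): Reference point on the fixed holder, on the axis of the snapped-in capsule, 50 mm above the bench. x runs along the clips towards the port, z up. Press the capsule in level and along x, with tube_mid about 20 mm behind this point (x = -20 mm): the nozzle is then 6 mm short of the port. Sliding it on in the clips takes 3 to 8 N; it bottoms with tube_mid at x = -8 to +8 mm.
- clip_a (a point): Middle of the rear C-shaped spring clip (the one away from the port), on the axis of the seated capsule, 61 mm behind seat; axes as seat. Sheet steel, opening upwards, 12 mm wide along x, about 54 mm over the flared lips, whose tops are 25 mm above this point. The gap between the lips is about 6 mm narrower than the capsule; they are sprung and give way sideways.
- clip_b (a point): The same of the front clip, identical, 39 mm ahead of seat. Between the clips are 88 mm of free room down to the plate. Both clips close over the capsule after roughly 10 to 20 N in all has been pressed on it; its underside then meets the rigid supports.
- supports: The two fixed rigid supports of the holder, one inside each clip, on which the seated capsule lies, their tops 34 mm above the bench; origin and axes as holder. More than about 25 N of pressing harms them.
- port_mouth (a point): Centre of the mouth of the port, a fixed black round socket (34 mm outside diameter, bore 18 mm) on the holder, coaxial with the snapped-in capsule, 98 mm ahead of seat; x points into the bore. Its rigid bottom is an adjustable plug, set anywhere from 6 to 22 mm behind the mouth, out of sight and not measured: it must be felt. Over about 16 N on it harms it.
- port: The port with its plug and foot, part of the fixed holder; origin on the bench under its middle, x along the clips; the mouth lies 14 mm behind it (towards the clips).
- holder: The whole fixed holder: grey base plate (216 x 90 mm, 12 mm thick), clips and port; origin on the bench, 11 mm behind and 50 mm under seat; same axes as seat. Pressing the capsule down with more than about 25 N harms it.
- bottle: Bystander: white bottle 64 mm in diameter, 150 mm tall, beyond the work; origin under its middle.
- jar: Bystander: amber jar 70 mm in diameter, 90 mm tall, on the left; origin under its middle.
- tape: Bystander: grey ring-shaped roll, 96 mm in diameter, 45 mm tall, near the robot; origin under its middle.
- wrench: Bystander: steel wrench lying flat on the right; origin under its middle.
Mind the look-alikes: they are no part of the job. Of the things that look like the holder, the largest one is meant. Leave any blue look-alike of the tube alone.

How it is judged:
By the outcome, as a careful person would: the job done as asked, in the order asked, and still so for the second after the job is handed in, with the robot touching nothing.
It also fails if it takes over 72 s, if anything falls off the work surface, if the arm or the gripper's body presses on something with over 40 N, if the wrist force passes 120 N, or if a joint passes its speed limit or range.

ROBOT

A 7-joint arm with a two-finger parallel gripper is mounted at the origin on the work surface. World frame = base frame: x ahead of the robot, y to its left, z up, the work surface at z = 0. Lengths are in m, angles in rad, forces in N, time in s.
With the tool pointing down it reaches from about 0.425 to 0.925 m from the base axis. Payload 6.8 kg.
Tool frame: the origin (TCP) lies at the very end of the fingers, on their centre line; the grasp point (between the pads) lies 19 mm behind it; z points along the fingers, y is the direction in which the jaws open and shut (so a half turn about z gives the same grasp; the last joint's range is limited). The gripper opens to 85 mm and grips with 20 to 120 N. Pads are 22 mm wide; open, the fingers measure 114 mm over their backs; the gripper's body (76 mm by 85 mm) begins 54 mm behind the grasp point. The pads swing forward as they close: fully open they stand 13 mm farther back than shut.
Start: joints at [1.012, 0.477, 0.022, 1.555, -0.011, 1.109, -0.083], TCP at [0.294, -0.608, 0.231] pointing down, gripper open.
Joint ranges: [-2.96, 2.96], [-0.34, 2.1], [-1.41, 1.46], [0.24, 2.44], [-1.37, 4.51], [0.17, 1.92], [-2.96, 2.96]. Speed limits (rad/s): [2.39, 2.39, 3.14, 3.14, 3.14, 3.14, 3.14].

INTERFACE

Orientations are given as a unit quaternion [w, x, y, z].
In Python, from station import bot gives the robot as it stands.
- The arm moves only by the tool move_arm, never from a script. Its argument "commands" is text: rows parted by semicolons, each of 7 numbers parted by spaces: the opening, from 0 (shut) to 1 (fully open), then the shift along the tool's x, y, z in cm, then the turn, a rotation vector about the tool's x, y, z in degrees. In form: gripper tx ty tz rx ry rz; .... A call has 1 to 12 rows; each row shifts and turns the commanded pose from where the row before left it, along the tool's axes as they then stand; what a row does not reach is not made up. A row lasts 1/12 s, in which the tool goes at most 41.7 mm and 7.16 degrees, less where a joint would pass 70% of its speed; a pose out of reach is approached as far as the arm can. A call with a gripper value outside its range is refused whole. The fingers move at their own pace and stop on an object; "force" is the grip in N (left out, the last holds). Time passes only in rows, so rows that do not move let the fingers close. It gives the time, the measured TCP pose, the force and the opening at its end, in the units of the state.
- bot.get_obs(): the state, without advancing time (a new reading comes with each control period).
- bot.read_camera(name): name is "side" or "top"; returns a dict with "img" (400x640x3 uint8, red, green, blue), "K" (3x3 intrinsics, pixels), "rvec" (rotation vector, rad) and "tvec" (3), from world to camera coordinates, as OpenCV has them. Camera axes: x right, y down, z forward; pixel columns grow to the right and rows downward; lengths in m; the calibration is good to about 2 mm. A picture is of the moment at which its call begins. There is no depth.
- bot.hand_in(): hands the job in, once; it reports no verdict.
The state is a dict: "t": time; "q": joint angles; "joint_vel": joint speeds; "joint_torque": joint torques, N m; "eef_pos": TCP position; "tool_rot": TCP orientation; "contact_force": force on the tool from outside, world axes, zero at the start; "torque": the same for the moment, N m; "gripper_width": opening from 0.0 (shut) to 1.0 (fully open).
Only numpy, scipy, OpenCV 4.12 (cv2) and the standard library are available. Lean on these libraries where they do the work, as an engineer would, in place of code of your own. Each camera call takes 0.05 s, during which the arm holds its last target. There are 200 camera calls.

## Working session

There is one attempt and no reset: what is moved stays moved. The work goes in short steps, Python scripts to look and compute and a tool call to move; the robot and the scene stay as the last step left them, time stands still between calls to the robot, and variables do not carry over. Pictures are saved under pics/ and viewed, about 8 in all and at most 12, crops included, and the job is handed in when it is done.

Besides the shell and the picture viewer there is one more tool, called after "Emit:" by a JSON object that holds its "op" and its "data". move_arm: Moves the arm, as the interface text tells. Its arguments: {"type":"object","properties":{"commands":{"type":"string"},"force":{"type":"number"}},"required":["commands"]}

```bash
mkdir -p pics; cat > h.py <<'E'
import numpy as np, cv2
from scipy.spatial.transform import Rotation as R
from station import bot
def cam(n,save=None):
    c=bot.read_camera(n)
    if save: cv2.imwrite(save,c["img"][:,:,::-1])
    return c
def ray(c,uv):
    Rm=cv2.Rodrigues(np.array(c["rvec"],float))[0]; t=np.array(c["tvec"],float).reshape(3)
    o=-Rm.T@t; d=Rm.T@np.linalg.inv(c["K"])@np.array([uv[0],uv[1],1.]); return o,d/np.linalg.norm(d)
def onz(c,uv,z):
    o,d=ray(c,uv); return o+d*(z-o[2])/d[2]
def proj(c,P):
    return cv2.projectPoints(np.array(P,float).reshape(-1,3),np.array(c["rvec"],float),np.array(c["tvec"],float),np.array(c["K"],float),None)[0].reshape(-1,2)
E
python3 - <<'E'
from h import *
for n in("top","side"):
    c=cam(n,f"pics/{n}0.png"); print(n,ray(c,(320,200)),c["K"][0][0])
o=bot.get_obs(); print(o)
E
```

```text
top (array([ 0.48183601, -0.01263912,  1.09402353]), array([ 0.10055779,  0.01192641, -0.99485973])) 379.4727350972823
side (array([0.02351711, 0.70720062, 0.74524685]), array([ 0.47404902, -0.63743222, -0.60741888])) 420.48325927919143
{'t': 0.1, 'q': array([ 1.0119286 ,  0.47774046,  0.02233621,  1.55633068, -0.01152082,
        1.10931382, -0.08310169]), 'joint_vel': array([-0.00063444, -0.00152063,  0.00291523, -0.00415182, -0.00164028,
        0.00091415,  0.00098541]), 'joint_torque': array([ 4.92230451e-03, -5.97763968e+01,  1.61379833e+00, -2.81953633e+01,
        1.27655827e-02,  5.07349920e-03, -5.87963086e-05]), 'eef_pos': array([ 0.29383692, -0.60709936,  0.23041662]), 'tool_rot': array([-7.98574447e-04,  9.74706379e-01,  2.23487769e-01, -2.34462883e-04]), 'contact_force': array([-0.53892963,  0.61168187, -0.08442877]), 'torque': array([ 0.00249966, -0.04841657, -0.04733135]), 'gripper_width': 1.0022688927267422}
```

View pics/top0.png

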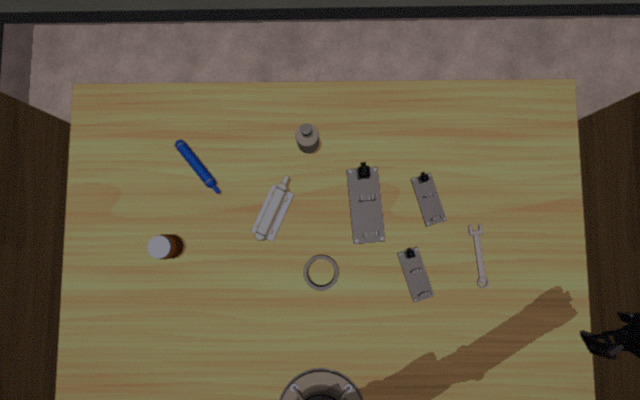

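View pics/side0.png

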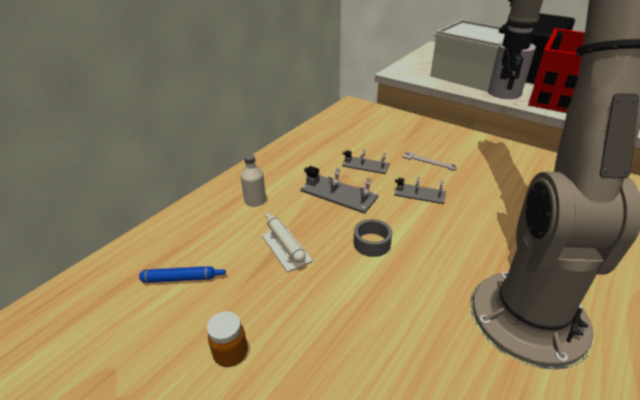

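Top view: capsule and stand at about (273,210) with the nozzle at (288,180). The large holder is at (366,205) with its port at (364,171). I'll enlarge both.

```bash
python3 - <<'E'
from h import *
t=cv2.imread("pics/top0.png"); s=cv2.imread("pics/side0.png")
a=cv2.resize(t[155:255,245:395],None,fx=5.3,fy=5.3,interpolation=cv2.INTER_CUBIC)
a=np.clip(a*1.5,0,255).astype('uint8'); cv2.imwrite("pics/a.png",a)
b=cv2.resize(s[155:280,255:390],None,fx=4.8,fy=4.8,interpolation=cv2.INTER_CUBIC); cv2.imwrite("pics/b.png",b)
# low saturation blobs in top
hsv=cv2.cvtColor(t,cv2.COLOR_BGR2HSV)
c=cam("top")
m=(hsv[:,:,1]<70).astype('uint8'); m[:85]=0;m[300:]=0
n,l,st,ce=cv2.connectedComponentsWithStats(m)
for i in range(1,n):
    if st[i,4]>80 and 75<ce[i][0]<570:
        k=max(cv2.findContours((l==i).astype('uint8'),0,1)[0],key=len)
        r=cv2.minAreaRect(k); print(st[i],ce[i].round(1),r, hsv[l==i].mean(0).round())
        print(onz(c,r[0],.01).round(4), [onz(c,p,.01)[:2].round(4) for p in cv2.boxPoints(r)])
E
```

```text
[295 123  24  30 532] [307.  137.5] ((307.35003662109375, 137.55001831054688), (29.09295082092285, 22.452171325683594), 71.56504821777344) [19. 36. 90.]
[0.7745 0.0368 0.01  ] [array([0.8054, 0.0815]), array([0.8262, 0.0192]), array([ 0.7438, -0.0075]), array([0.7233, 0.0544])]
[ 347  166   38   78 2314] [365.3 205.9] ((365.3780517578125, 204.19894409179688), (76.88162994384766, 31.891408920288086), 84.64418029785156) [44. 20. 97.]
[ 0.5789 -0.1295  0.01  ] [array([ 0.6858, -0.0747]), array([ 0.694 , -0.1663]), array([ 0.474 , -0.1831]), array([ 0.4658, -0.0932])]
[ 411  173   35   54 1043] [428.2 199.7] ((428.1000061035156, 198.80001831054688), (50.91267013549805, 21.187259674072266), 71.56504821777344) [48. 20. 92.]
[ 0.5938 -0.3083  0.01  ] [array([ 0.654 , -0.2582]), array([ 0.6732, -0.3161]), array([ 0.5342, -0.3577]), array([ 0.5154, -0.3005])]
[ 250  175   44   67 1453] [272.3 211.2] ((273.793701171875, 208.07876586914062), (25.150543212890625, 71.1758041381836), 24.102235794067383) [ 74.  21. 127.]
[0.5685 0.1332 0.01  ] [array([0.4903, 0.207 ]), array([0.6779, 0.1252]), arra
[... 411 characters left out ...]
  19. 130.]
[0.4591 0.462  0.01  ] [array([0.492 , 0.4979]), array([0.4919, 0.4284]), array([0.4264, 0.4262]), array([0.4264, 0.4954])]
[ 397  247   37   53 1095] [415.3 274.2] ((415.3335266113281, 274.0142822265625), (52.24324417114258, 21.864866256713867), 71.07534790039062) [50. 21. 92.]
[ 0.3816 -0.2669  0.01  ] [array([ 0.4406, -0.2154]), array([ 0.4605, -0.274 ]), array([ 0.3233, -0.3177]), array([ 0.3037, -0.2598])]
[303 255  36  36 432] [320.4 273.8] ((320.52703857421875, 272.33782958984375), (34.3593864440918, 35.34578323364258), 9.462322235107422) [48. 29. 95.]
[ 0.3862 -0.0007  0.01  ] [array([0.3455, 0.0553]), array([0.443, 0.039]), array([ 0.427, -0.057]), array([ 0.33, -0.04])]
```

View pics/a.png

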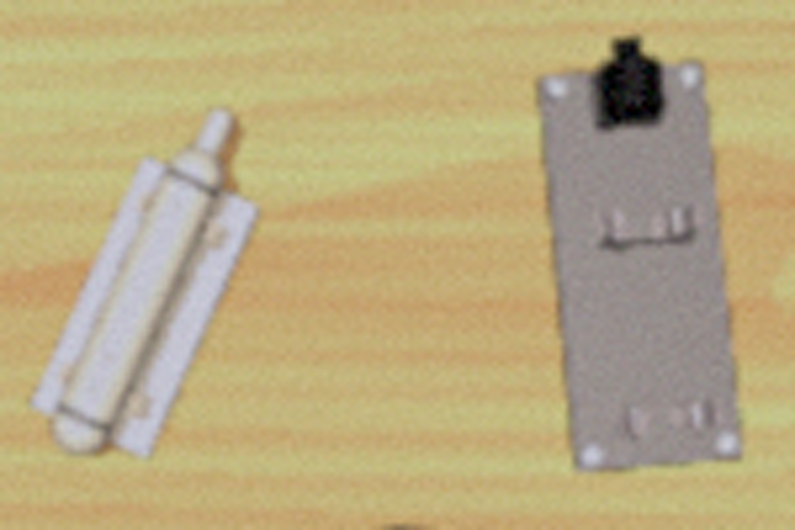

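View pics/b.png

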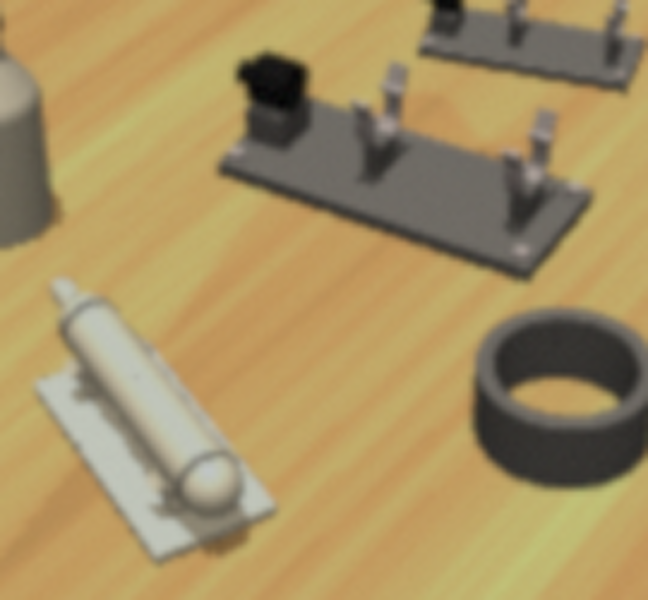

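Crop a: capsule rear end at (77,452), nozzle tip at (225,107). Plate corners at (540,75), (703,62), (741,458), (577,468). Clip_b is at (647,227) and clip_a at (672,417), with the port mouth on the lower edge of the black part (630,126).

```bash
python3 - <<'E'
from h import *
c=cam("top"); d=cam("side")
f=lambda p:((p[0]+.5)/5.3+244.5,(p[1]+.5)/5.3+154.5)
g=lambda p:((p[0]+.5)/4.8+254.5,(p[1]+.5)/4.8+154.5)
T=lambda p,z:onz(c,f(p),z)[:2]
tip=T((226,109),.036); rear=T((77,452),.036); u=tip-rear; print("tube len",np.linalg.norm(u)); u/=np.linalg.norm(u)
mid=(tip+rear)/2-u*.012; print("tip",tip,"rear",rear,"mid",mid,"yaw",np.degrees(np.arctan2(u[1],u[0])))
# sidelines of tube, at bands
for a,b in (((176,168),(219,193)),((60,402),(112,425))): print("band",(T(a,.04)+T(b,.04))/2,np.linalg.norm(T(a,.04)-T(b,.04)), ((T(a,.04)+T(b,.04))/2-mid)@u)
C=[T(p,.012) for p in((540,75),(703,62),(741,458),(577,468))]
v=(C[0]+C[1]-C[2]-C[3])/2; print("plate",np.linalg.norm(v),np.linalg.norm(C[0]-C[1]),np.linalg.norm(C[2]-C[3]),"yaw",np.degrees(np.arctan2(v[1],v[0])))
v/=np.linalg.norm(v); P=sum(C)/4; print("holder",P,"seat",P+v*.011)
D=[onz(d,g(p),.012)[:2] for p in((222,163),(525,270),(590,192))]; print("side corners",D, "top corners",C)
S=P+v*.011; w=np.array([-v[1],v[0]])
X=lambda a,b,z:np.r_[S+v*a+w*b,z]
print("pred in crop top: clipb lips,clipa lips, port mouth top, far")
q=proj(c,[X(.039,.025,.075),X(.039,-.025,.075),X(-.061,.025,.075),X(-.061,-.025,.075),X(.098,0,.067)])
print(((q-np.array([244.5,154.5]))*5.3-.5).round())
q=proj(d,[X(.039,.025,.075),X(.039,-.025,.075),X(-.061,.025,.075),X(-.061,-.025,.075),X(.098,0,.067),np.r_[tip,.036],np.r_[rear,.036],np.r_[mid,.052]])
print(((q-np.array([254.5,154.5]))*4.8-.5).round())
E
```

```text
tube len 0.19766836667805035
tip [0.65959287 0.09241418] rear [0.47773061 0.16986674] mid [0.55762129 0.13584243] yaw -23.068465906747427
band [0.6207451  0.10692662] 0.02654289375017918 0.06940636801384571
band [0.4978491  0.16469465] 0.03003536645682133 -0.06629783710904667
plate 0.2141614569555469 0.08874126991713269 0.08757884478729697 yaw 4.6724285472975
holder [ 0.57810736 -0.1291683 ] seat [ 0.5890708  -0.12827226]
side corners [array([ 0.67547127, -0.07488397]), array([ 0.46671936, -0.09222687]), array([ 0.47371161, -0.17942627])] top corners [array([ 0.68148796, -0.0762012 ]), array([ 0.68817649, -0.16469005]), array([ 0.47398825, -0.18160281]), array([ 0.46877674, -0.09417916])]
pred in crop top: clipb lips,clipa lips, port mouth top, far
[[595. 160.]
 [693. 152.]
 [613. 355.]
 [712. 347.]
 [632.  45.]]
[[309.  85.]
 [351.  46.]
 [457. 134.]
 [496.  92.]
 [249.  50.]
 [ 57. 282.]
 [229. 499.]
 [146. 374.]]
```

Clips and port don't sit symmetrically on the plate: the plate's middle isn't the holder origin. I'll locate the holder from the clips in both views instead.

```bash
python3 - <<'E'
from h import *
c=cam("top"); d=cam("side")
v=np.array([np.cos(np.radians(4.67)),np.sin(np.radians(4.67))]); w=np.array([-v[1],v[0]]); P=np.array([.57810736,-.1291683])
g=lambda p:((p[0]+.5)/4.8+254.5,(p[1]+.5)/4.8+154.5)
f=lambda p:((p[0]+.5)/5.3+244.5,(p[1]+.5)/5.3+154.5)
fr=lambda p:np.r_[(p[:2]-P)@v,(p[:2]-P)@w].round(4)
for p in((360,105),(398,70),(512,155),(545,115)): print("side lip",fr(onz(d,g(p),.073)))
for p in((603,215),(688,212),(632,412),(706,405)): print("top lip",fr(onz(c,f(p),.073)))
print("top foot b,a",fr(onz(c,f((647,243)),.012)),fr(onz(c,f((672,432)),.012)))
print("port lower edge",fr(onz(c,f((630,127)),.035)),"port sides",fr(onz(c,f((597,110)),.05)),fr(onz(c,f((661,110)),.05)))
t=cv2.imread("pics/top0.png"); s=cv2.imread("pics/side0.png")
A=cv2.resize(t[155:255,340:392],None,fx=7.6,fy=6,interpolation=cv2.INTER_CUBIC)
A=cv2.resize(t[155:250,340:392],None,fx=6.3,fy=6.3,interpolation=cv2.INTER_CUBIC);B=cv2.resize(s[160:215,300:380],(460,316),interpolation=cv2.INTER_CUBIC)
o=np.zeros((600,800,3),'uint8'); o[:A.shape[0],:A.shape[1]]=np.clip(A*1.6,0,255); o[:316,335:795]=np.clip(B*1.4,0,255); cv2.imwrite("pics/e.png",o)
E
```

```text
side lip [0.0145 0.0253]
side lip [ 0.0136 -0.0188]
side lip [-0.086   0.0253]
side lip [-0.0844 -0.0204]
top lip [0.0217 0.0234]
top lip [ 0.0195 -0.0198]
top lip [-0.0793  0.0181]
top lip [-0.0789 -0.0194]
top foot b,a [ 0.011  -0.0048] [-0.0912 -0.0085]
port lower edge [0.0713 0.0011] port sides [0.0795 0.0191] [ 0.0766 -0.0142]
```

View pics/e.png

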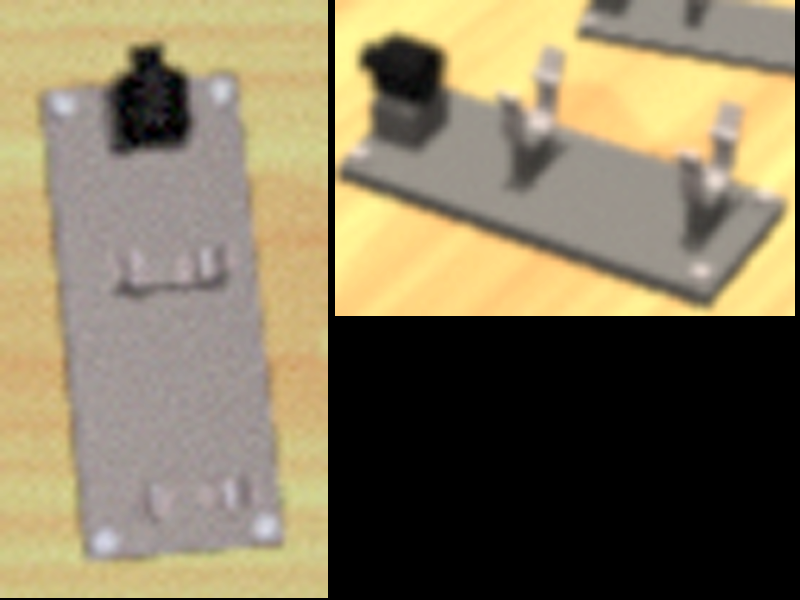

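Clip_b lies about 16.5 mm ahead of the plate middle and clip_a about 83 mm behind it, so seat ≈ (0.5556, -0.1295) with yaw 4.7°, to be refined later. I'll turn first, then travel to above the capsule, gripping 9 mm ahead of its mid so the press is centred between the clips.

Emit:
{"op": "move_arm", "data": {"commands": "1 0 0 0 0 0 7; 1 0 0 0 0 0 7; 1 0 0 0 0 0 7; 1 0 0 0 0 0 7; 1 0 0 0 0 0 7; 1 0 0 0 0 0 7; 1 0 0 0 0 0 6.9; 1 -0.2 -3.5 0 0 0 0; 1 -0.2 -3.5 0 0 0 0; 1 -0.2 -3.5 0 0 0 0; 1 -0.2 -3.5 0 0 0 0; 1 -0.2 -3.5 0 0 0 0", "force": 80}}

```text
t: 1.35
eef_pos: [0.3539, -0.441, 0.2314]
tool_rot: [0.0, 0.98, -0.2, 0.0]
contact_force: [1.3, 0.4, 0.5]
gripper_width: 1.005
```

Emit:
{"op": "move_arm", "data": {"commands": "1 -0.2 -3.5 0 0 0 0; 1 -0.2 -3.5 0 0 0 0; 1 -0.2 -3.5 0 0 0 0; 1 -0.2 -3.5 0 0 0 0; 1 -0.2 -3.5 0 0 0 0; 1 -0.2 -3.5 0 0 0 0; 1 -0.2 -3.5 0 0 0 0; 1 -0.2 -3.5 0 0 0 0; 1 -0.2 -3.5 0 0 0 0; 1 -0.2 -3.5 0 0 0 0; 1 0 -3.5 0 0 0 0; 1 0 -3.5 0 0 0 0"}}

```text
t: 2.35
eef_pos: [0.5, -0.0468, 0.2317]
tool_rot: [-0.0, 0.98, -0.2, 0.0]
contact_force: [0.6, 0.0, -0.1]
gripper_width: 1.005
```

```bash
cat >> h.py <<'E'
def rel(xy,yaw,z):
    o=bot.get_obs(); q=o["tool_rot"]; M=R.from_quat([q[1],q[2],q[3],q[0]])
    G=R.from_euler('z',yaw,degrees=True)*R.from_euler('x',180,degrees=True)
    print("t",round(o["t"],2),"F",o["contact_force"].round(1),"M",o["torque"].round(2),"w",round(o["gripper_width"],3))
    print("pos",o["eef_pos"].round(4),"yaw",np.degrees(np.arctan2(*M.as_matrix()[1::-1,0])).round(2))
    print("tool shift cm",(M.inv().apply(np.r_[xy,z]-o["eef_pos"])*100).round(2),"turn deg",np.degrees((M.inv()*G).as_rotvec()).round(2))
E
python3 -c "
from h import *
rel([.5656,.1323],-23.07,.014)"
```

```text
t 2.35 F [ 0.6  0.  -0.1] M [-0.06 -0.09  0.01] w 1.005
pos [ 0.5    -0.0468  0.2317] yaw -23.07
tool shift cm [ -1.   -19.04  21.77] turn deg [-0.01 -0.04 -0.  ]
```

Emit:
{"op": "move_arm", "data": {"commands": "1 -0.2 -3.8 0 0 0 0; 1 -0.2 -3.8 0 0 0 0; 1 -0.2 -3.8 0 0 0 0; 1 -0.2 -3.8 0 0 0 0; 1 -0.2 -3.9 0 0 0 0; 1 0 0 3.3 0 0 0; 1 0 0 3.3 0 0 0; 1 0 0 3.3 0 0 0; 1 0 0 3.3 0 0 0; 1 0 0 0 0 0 0; 1 0 0 0 0 0 0"}}

```text
t: 3.27
eef_pos: [0.5642, 0.1309, 0.0983]
tool_rot: [0.001, 0.98, -0.2, -0.002]
contact_force: [0.1, -0.7, -0.4]
gripper_width: 0.999
```

```bash
python3 - <<'E'
from h import *
rel([.5656,.1323],-23.07,.014)
t=cam("top","pics/top1.png"); s=cam("side","pics/side1.png")
A=cv2.resize(t["img"][160:260,235:335,::-1],(395,395),interpolation=cv2.INTER_CUBIC);B=cv2.resize(s["img"][170:290,240:340,::-1],(395,474),interpolation=cv2.INTER_CUBIC)
o=np.zeros((480,800,3),'uint8'); o[:395,:395]=np.clip(A*1.5,0,255); o[:474,400:795]=B; cv2.imwrite("pics/f.png",o)
E
```

```text
t 3.27 F [ 0.1 -0.7 -0.4] M [ 0.02 -0.05  0.02] w 0.999
pos [0.5642 0.1309 0.0983] yaw -23.07
tool shift cm [ 0.09 -0.2   8.43] turn deg [ 0.13  0.16 -0.  ]
```

View pics/f.png

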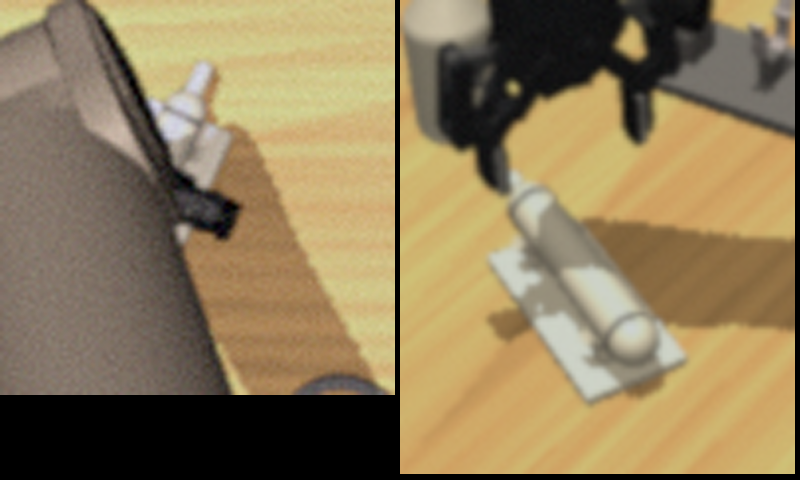

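The fingers straddle the capsule: tips at (490,185) and (638,140) in the side crop, still above it. Descending and gripping.

Emit:
{"op": "move_arm", "data": {"commands": "1 0 -0.2 2 0 0 0; 1 0 0 2 0 0 0; 1 0 0 2 0 0 0; 1 0 0 1.5 0 0 0; 1 0 0 0.7 0 0 0; 1 0 0 0 0 0 0; 0.3 0 0 0 0 0 0; 0.3 0 0 0 0 0 0; 0.2 0 0 0 0 0 0; 0.2 0 0 0 0 0 0; 0.2 0 0 0 0 0 0; 0.2 0 0 0 0 0 0", "force": 60}}

```text
t: 4.37
eef_pos: [0.5674, 0.1344, 0.0187]
tool_rot: [-0.001, 0.98, -0.2, 0.001]
contact_force: [-0.1, 2.4, 6.4]
gripper_width: 0.356
```

Emit:
{"op": "move_arm", "data": {"commands": "0 0 0 0 0 0 0; 0 0 0 0 0 0 0; 0 0 0 0 0 0 0; 0 0 0 0 0 0 0; 0 0 0 0 0 0 0; 0 0 0 0 0 0 0", "force": 80}}

```text
t: 4.87
eef_pos: [0.5674, 0.1344, 0.0188]
tool_rot: [-0.001, 0.98, -0.2, 0.001]
contact_force: [-0.2, 1.5, 6.8]
gripper_width: 0.351
```

```bash
python3 -c "
from h import *
rel([.5656,.1323],-23.07,.016)"
```

```text
t 4.87 F [-0.2  1.5  6.8] M [ 0.35  0.11 -0.14] w 0.351
pos [0.5674 0.1344 0.0188] yaw -23.07
tool shift cm [-0.09  0.27  0.28] turn deg [-0.16 -0.11 -0.  ]
```

Emit:
{"op": "move_arm", "data": {"commands": "0 0 0 -1 0 0 0; 0 0 0 -2 0 0 0; 0 0 0 -3 0 0 0; 0 0 0 -3 0 0 0; 0 0 0 -3 0 0 -5; 0 0 0 -2 0 0 -6; 0 0 0 -1 0 0 -6; 0 0 0 0 0 0 -6; 0 0 0 0 0 0 -4.7; 0 0 0 0 0 0 0; 0 0 0 0 0 0 0; 0 0 0 0 0 0 0"}}

```text
t: 5.87
eef_pos: [0.5658, 0.1328, 0.1673]
tool_rot: [0.0, 0.999, 0.039, -0.0]
contact_force: [-0.4, -0.7, -1.4]
gripper_width: 0.356
```

```bash
python3 -c "
from h import *
rel([.5454,-.1303],4.67,.14)"
```

```text
t 5.87 F [-0.4 -0.7 -1.4] M [ 0.02 -0.   -0.04] w 0.356
pos [0.5658 0.1328 0.1673] yaw 4.48
tool shift cm [-4.09 26.07  2.74] turn deg [ 0.02  0.03 -0.19]
```

Held: about 1.5 N of extra load. Over to the holder.

Emit:
{"op": "move_arm", "data": {"commands": "0 -0.5 2 0 0 0 -0.2; 0 -0.5 3 0 0 0 0; 0 -0.5 3.5 0 0 0 0; 0 -0.5 3.5 0 0 0 0; 0 -0.5 3.5 0 0 0 0; 0 -0.5 3.5 0 0 0 0; 0 -0.5 3 0 0 0 0; 0 -0.5 2.5 1 0 0 0; 0 -0.1 1.6 2 0 0 0; 0 0 0 2 0 0 0; 0 0 0 1 0 0 0; 0 0 0 0.5 0 0 0"}}

```text
t: 6.87
eef_pos: [0.546, -0.1299, 0.1006]
tool_rot: [-0.0, 0.999, 0.042, -0.002]
contact_force: [-0.7, -0.1, -0.9]
gripper_width: 0.35
```

Emit:
{"op": "move_arm", "data": {"commands": "0 0 0 0 0 0 0; 0 0 0 0 0 0 0"}}

```text
t: 7.03
eef_pos: [0.5477, -0.1294, 0.1028]
tool_rot: [-0.0, 0.999, 0.043, 0.0]
contact_force: [0.2, 0.3, -0.8]
gripper_width: 0.35
```

```bash
python3 - <<'E'
from h import *
rel([.5454,-.1303],4.67,.1)
t=cam("top","pics/top2.png"); s=cam("side","pics/side2.png")
A=cv2.resize(t["img"][155:255,340:395,::-1],(330,600),interpolation=cv2.INTER_CUBIC);B=cv2.resize(s["img"][120:220,300:380,::-1],(460,575),interpolation=cv2.INTER_CUBIC)
o=np.zeros((600,800,3),'uint8'); o[:,:330]=np.clip(A*1.5,0,255); o[:575,335:795]=np.clip(B*1.2,0,255); cv2.imwrite("pics/g.png",o)
E
```

```text
t 7.03 F [ 0.2  0.3 -0.8] M [-0.03 -0.04  0.01] w 0.35
pos [ 0.5477 -0.1294  0.1028] yaw 4.9
tool shift cm [-0.24  0.07  0.28] turn deg [-0.02 -0.03  0.23]
```

View pics/g.png

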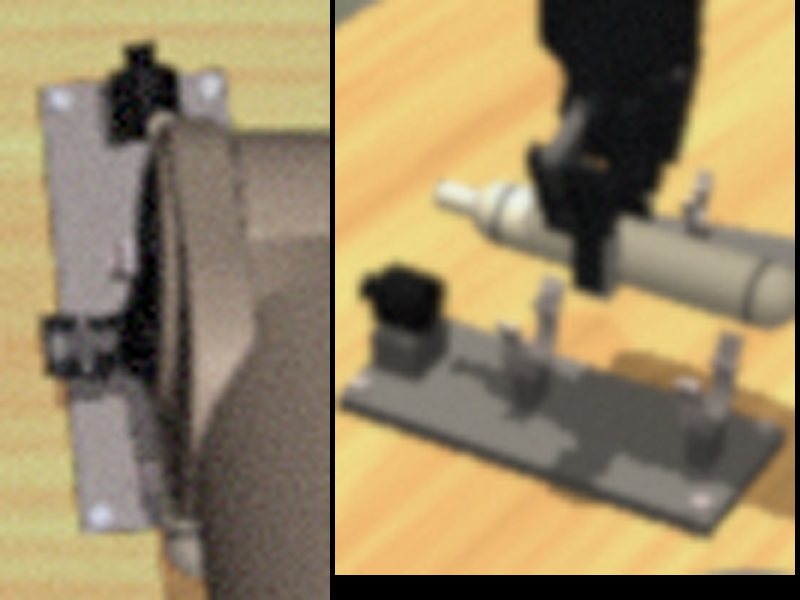

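```bash
python3 - <<'E'
from h import *
c=cam("top"); d=cam("side")
f=lambda p:((p[0]+.5)/6+339.5,(p[1]+.5)/6+154.5); g=lambda p:((p[0]-335+.5)/5.75+299.5,(p[1]+.5)/5.75+119.5)
fi=lambda q:((q-[339.5,154.5])*6-.5).round(); gi=lambda q:((q-[299.5,119.5])*5.75-.5+[335,0]).round()
o=bot.get_obs();p=o["eef_pos"]; y=np.radians(4.8); v=np.array([np.cos(y),np.sin(y)]);w=np.array([-v[1],v[0]])
print("TCP",p.round(4))
for z in(.119,.122,.125): print(z,"tip top",onz(c,f((159,114)),z)[:2].round(4),"tip side",onz(d,g((437,190)),z)[:2].round(4),"rear top",onz(c,f((188,575)),z)[:2].round(4),"rear side",onz(d,g((792,300)),z)[:2].round(4))
tp=p[:2]+v*.102
print("pred tip top/side",fi(proj(c,np.r_[tp,.122])),gi(proj(d,np.r_[tp,.122])))
# black pixels of port in the start images (unobstructed)
for n,cc,roi in(("top",c,(345,155,385,185)),("side",d,(300,160,325,190))):
    im=cv2.imread(f"pics/{n}0.png").max(2); x0,y0,x1,y1=roi
    m=(im[y0:y1,x0:x1]<55); yy,xx=np.nonzero(m); print(n,"black bbox",xx.min()+x0,xx.max()+x0,yy.min()+y0,yy.max()+y0)
a=np.linspace(0,2*np.pi,60)
for sx in(.5516,.5556,.5596):
    S=np.array([sx,-.1295]); 
    for l in (.098,.126):
        ring=np.array([np.r_[S+v*l+w*.017*np.cos(t),.05+.017*np.sin(t)] for t in a])
        for n,cc in(("top",c),("side",d)):
            q=proj(cc,ring); print(sx,l,n,q.min(0).round(1),q.max(0).round(1))
E
```

```text
TCP [ 0.5479 -0.1301  0.1033]
0.119 tip top [ 0.6488 -0.1205] tip side [ 0.6505 -0.1269] rear top [ 0.451  -0.1303] rear side [ 0.4559 -0.1417]
0.122 tip top [ 0.6483 -0.1202] tip side [ 0.6475 -0.1229] rear top [ 0.4511 -0.1299] rear side [ 0.4538 -0.1377]
0.125 tip top [ 0.6478 -0.1199] tip side [ 0.6445 -0.1189] rear top [ 0.4512 -0.1295] rear side [ 0.4517 -0.1336]
pred tip top/side [[162. 111.]] [[432. 190.]]
top black bbox 357 369 163 178
side black bbox 305 318 167 184
0.5516 0.098 top [357.5 176.5] [369.8 178.7]
0.5516 0.098 side [313.9 168.1] [319.9 179.1]
0.5516 0.126 top [356.6 166.4] [368.8 168.9]
0.5516 0.126 side [305.9 165.5] [312.  176.5]
0.5556 0.098 top [357.5 175.1] [369.8 177.3]
0.5556 0.098 side [312.8 167.7] [318.8 178.7]
0.5556 0.126 top [356.5 165. ] [368.8 167.5]
0.5556 0.126 side [304.8 165.1] [310.9 176. ]
0.5596 0.098 top [357.5 173.6] [369.8 175.9]
0.5596 0.098 side [311.7 167.3] [317.8 178.3]
0.5596 0.126 top [356.5 163.6] [368.8 166.1]
0.5596 0.126 side [303.8 164.7] [309.9 175.6]
```

The held tip measures (0.648, -0.1215). The port mouth is at about x = 0.6527 from the clips and both views, i.e. a gap of about 4–5 mm. I'll back off 3 mm and descend towards the lips.

Emit:
{"op": "move_arm", "data": {"commands": "0 -0.3 0 0.5 0 0 0; 0 0 0 0.5 0 0 -0.2; 0 0 0 0.5 0 0 0; 0 0 0 0.5 0 0 0; 0 0 0 0.3 0 0 0; 0 0 0 0 0 0 0; 0 0 0 0 0 0 0"}}

```text
t: 7.82
eef_pos: [0.544, -0.1306, 0.0789]
tool_rot: [-0.0, 0.999, 0.044, -0.0]
contact_force: [0.8, -0.2, -0.7]
gripper_width: 0.347
```

```bash
python3 -c "
from h import *
rel([.545,-.1303],4.7,.033)"
```

```text
t 7.82 F [ 0.8 -0.2 -0.7] M [-0.03 -0.    0.01] w 0.347
pos [ 0.544  -0.1306  0.0789] yaw 5.03
tool shift cm [ 0.1  -0.02  4.59] turn deg [-0.01  0.03  0.33]
```

Emit:
{"op": "move_arm", "data": {"commands": "0 0 0 0.3 0 0 0.3; 0 0 0 0.3 0 0 0; 0 0 0 0.3 0 0 0; 0 0 0 0.3 0 0 0; 0 0 0 0.2 0 0 0; 0 0 0 0 0 0 0"}}

```text
t: 8.32
eef_pos: [0.5438, -0.1306, 0.0647]
tool_rot: [-0.0, 0.999, 0.041, -0.0]
contact_force: [-0.1, 0.1, -1.7]
gripper_width: 0.347
```

Emit:
{"op": "move_arm", "data": {"commands": "0 0 0 0.2 0 0 0; 0 0 0 0.2 0 0 0; 0 0 0 0.1 0 0 0; 0 0 0 0 0 0 0"}}

```text
t: 8.65
eef_pos: [0.544, -0.1307, 0.06]
tool_rot: [-0.0, 0.999, 0.041, -0.0]
contact_force: [-0.7, 0.4, -0.5]
gripper_width: 0.347
```

Emit:
{"op": "move_arm", "data": {"commands": "0 0 0 0.2 0 0 0; 0 0 0 0.1 0 0 0; 0 0 0 0.1 0 0 0; 0 0 0 0 0 0 0"}}

```text
t: 8.98
eef_pos: [0.544, -0.1307, 0.0561]
tool_rot: [-0.0, 0.999, 0.041, -0.0]
contact_force: [0.3, 0.8, -0.7]
gripper_width: 0.352
```

Emit:
{"op": "move_arm", "data": {"commands": "0 0 0 0.1 0 0 0; 0 0 0 0.1 0 0 0; 0 0 0 0.1 0 0 0; 0 0 0 0 0 0 0"}}

```text
t: 9.32
eef_pos: [0.5445, -0.131, 0.0536]
tool_rot: [0.0, 0.999, 0.041, 0.0]
contact_force: [0.2, -1.3, 2.1]
gripper_width: 0.354
```

Emit:
{"op": "move_arm", "data": {"commands": "0 0 0 0.1 0 0 0; 0 0 0 0.1 0 0 0; 0 0 0 0 0 0 0"}}

```text
t: 9.57
eef_pos: [0.5451, -0.1311, 0.0521]
tool_rot: [0.0, 0.999, 0.041, 0.001]
contact_force: [0.2, -2.3, 4.2]
gripper_width: 0.35
```

Emit:
{"op": "move_arm", "data": {"commands": "0 0 0 0.1 0 0 0; 0 0 0 0.1 0 0 0; 0 0 0 0 0 0 0"}}

```text
t: 9.82
eef_pos: [0.5457, -0.1311, 0.0507]
tool_rot: [0.0, 0.999, 0.041, 0.002]
contact_force: [0.2, -1.0, 9.3]
gripper_width: 0.346
```

Emit:
{"op": "move_arm", "data": {"commands": "0 -0.05 0.03 0.1 0 0 0; 0 -0.05 0 0.1 0 0 0; 0 0 0 0 0 0 0"}}

```text
t: 10.07
eef_pos: [0.546, -0.1312, 0.0493]
tool_rot: [0.0, 0.999, 0.041, 0.003]
contact_force: [1.2, -0.4, 11.1]
gripper_width: 0.352
```

Emit:
{"op": "move_arm", "data": {"commands": "0 -0.03 0 0.1 0 0 0; 0 -0.03 0 0.1 0 0 0; 0 0 0 0 0 0 0"}}

```text
t: 10.32
eef_pos: [0.5457, -0.1312, 0.0473]
tool_rot: [0.0, 0.999, 0.041, 0.003]
contact_force: [1.7, -0.9, 10.6]
gripper_width: 0.351
```

```bash
python3 -c "
from h import *
rel([.544,-.1305],4.7,.033)"
```

```text
t 10.32 F [ 1.7 -0.9 10.6] M [-0.05 -0.38  0.11] w 0.351
pos [ 0.5457 -0.1312  0.0473] yaw 4.76
tool shift cm [-0.18 -0.09  1.43] turn deg [ 0.07 -0.36  0.06]
```

Emit:
{"op": "move_arm", "data": {"commands": "0 -0.03 0 0.1 0 0 0; 0 -0.03 0 0.1 0 0 0; 0 0 0 0 0 0 0"}}

```text
t: 10.57
eef_pos: [0.5452, -0.1312, 0.0451]
tool_rot: [0.0, 0.999, 0.041, 0.003]
contact_force: [1.8, 0.7, 7.3]
gripper_width: 0.348
```

Emit:
{"op": "move_arm", "data": {"commands": "0 -0.03 0 0.1 0 0 0; 0 -0.03 0 0.1 0 0 0; 0 0 0 0 0 0 0"}}

```text
t: 10.82
eef_pos: [0.5443, -0.1313, 0.0428]
tool_rot: [0.0, 0.999, 0.041, 0.003]
contact_force: [3.1, -1.1, 5.3]
gripper_width: 0.351
```

Emit:
{"op": "move_arm", "data": {"commands": "0 0 0 0.1 0 0 0; 0 0 0 0.1 0 0 0; 0 0 0 0 0 0 0"}}

```text
t: 11.07
eef_pos: [0.5435, -0.1312, 0.0402]
tool_rot: [0.0, 0.999, 0.041, 0.002]
contact_force: [3.8, 0.1, 3.6]
gripper_width: 0.35
```

```bash
python3 -c "
from h import *
rel([.544,-.1305],4.7,.033)"
```

```text
t 11.07 F [3.8 0.1 3.6] M [-0.09 -0.82  0.18] w 0.35
pos [ 0.5435 -0.1312  0.0402] yaw 4.75
tool shift cm [ 0.06 -0.07  0.72] turn deg [ 0.04 -0.24  0.05]
```

Emit:
{"op": "move_arm", "data": {"commands": "0 0.05 0 0.1 0 -0.4 0; 0 0.05 0 0.1 0 -0.4 0; 0 0 0 0 0 0 0"}}

```text
t: 11.32
eef_pos: [0.5423, -0.1312, 0.0368]
tool_rot: [0.0, 0.999, 0.041, -0.008]
contact_force: [2.1, -1.3, -0.6]
gripper_width: 0.35
```

```bash
python3 - <<'E'
from h import *
rel([.544,-.1305],4.7,.033)
s=cam("side","pics/side3.png")
cv2.imwrite("pics/i.png",np.clip(cv2.resize(s["img"][140:220,295:395,::-1],(750,600),interpolation=cv2.INTER_CUBIC)*1.2,0,255))
E
```

```text
t 11.32 F [ 2.1 -1.3 -0.6] M [-0.25 -0.46  0.2 ] w 0.35
pos [ 0.5423 -0.1312  0.0368] yaw 4.74
tool shift cm [ 0.19 -0.05  0.38] turn deg [-0.    0.87  0.04][ WARN:0@1.646] global loadsave.cpp:1063 imwrite_ Unsupported depth image for selected encoder is fallbacked to CV_8U.
```

View pics/i.png

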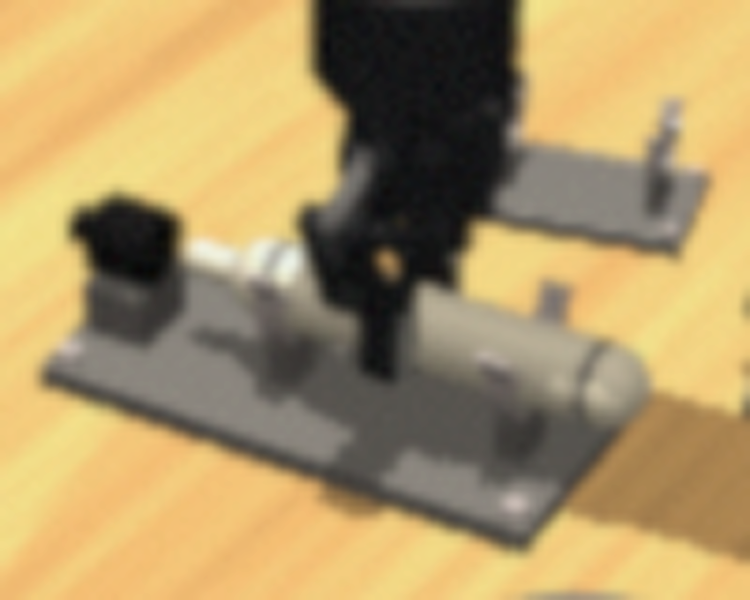

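The capsule is between the lips of both clips, and the tip at (193,247) is clear of the port face at (180,245). Pressing on until the supports are felt.

Emit:
{"op": "move_arm", "data": {"commands": "0 0 0 0.1 0 0.2 0; 0 0 0 0.1 0 0.2 0; 0 0 0 0 0 0 0"}}

```text
t: 11.62
eef_pos: [0.5415, -0.1312, 0.0345]
tool_rot: [0.0, 0.999, 0.041, -0.004]
contact_force: [2.3, -1.6, -5.9]
gripper_width: 0.347
```

Emit:
{"op": "move_arm", "data": {"commands": "0 0 0 0.1 0 0.1 0; 0 0 0 0 0 0 0; 0 0 0 0 0 0 0"}}

```text
t: 11.87
eef_pos: [0.5415, -0.1312, 0.0337]
tool_rot: [0.0, 0.999, 0.041, -0.003]
contact_force: [0.9, -1.6, -7.1]
gripper_width: 0.352
```

```bash
python3 -c "
from h import *
rel([.544,-.1305],4.7,.033)"
```

```text
t 11.87 F [ 0.9 -1.6 -7.1] M [-0.32 -0.22  0.15] w 0.352
pos [ 0.5415 -0.1312  0.0337] yaw 4.72
tool shift cm [ 0.26 -0.05  0.07] turn deg [-0.01  0.39  0.02]
```

Emit:
{"op": "move_arm", "data": {"commands": "0 0 0 0.1 0 0.2 0; 0 0 0 0 0 0 0"}}

```text
t: 12.03
eef_pos: [0.5417, -0.1313, 0.033]
tool_rot: [0.0, 0.999, 0.041, -0.001]
contact_force: [-0.7, -1.6, -6.8]
gripper_width: 0.35
```

Emit:
{"op": "move_arm", "data": {"commands": "0 0 0 0.1 0 0.1 0; 0 0 0 0 0 0 0"}}

```text
t: 12.2
eef_pos: [0.5418, -0.1313, 0.0328]
tool_rot: [0.0, 0.999, 0.041, -0.0]
contact_force: [-3.4, -2.1, 2.8]
gripper_width: 0.347
```

Emit:
{"op": "move_arm", "data": {"commands": "0 0 0 0.1 0 0 0; 0 0 0 0 0 0 0"}}

```text
t: 12.37
eef_pos: [0.5418, -0.1314, 0.0327]
tool_rot: [0.0, 0.999, 0.041, -0.001]
contact_force: [-6.7, 0.4, 13.6]
gripper_width: 0.347
```

```bash
python3 -c "
from h import *
rel([.544,-.1305],4.7,.033)"
```

```text
t 12.37 F [-6.7  0.4 13.6] M [-0.24  1.41  0.23] w 0.347
pos [ 0.5418 -0.1314  0.0327] yaw 4.71
tool shift cm [ 0.22 -0.07 -0.03] turn deg [0.03 0.06 0.01]
```

Emit:
{"op": "move_arm", "data": {"commands": "0 0 0 -0.05 0 -0.2 0; 0 0 0 0 0 0 0"}}

```text
t: 12.53
eef_pos: [0.5418, -0.1314, 0.0327]
tool_rot: [0.0, 0.999, 0.041, -0.002]
contact_force: [-6.2, -1.4, 8.4]
gripper_width: 0.35
```

Emit:
{"op": "move_arm", "data": {"commands": "0 0.05 0 0 0 -0.2 0; 0 0 0 0 0 0 0"}}

```text
t: 12.7
eef_pos: [0.5418, -0.1314, 0.0327]
tool_rot: [0.0, 0.999, 0.041, -0.005]
contact_force: [-7.5, -1.2, 10.7]
gripper_width: 0.35
```

```bash
python3 -c "
from h import *
rel([.544,-.1305],4.7,.033)"
```

```text
t 12.7 F [-7.5 -1.2 10.7] M [-0.29  1.27  0.23] w 0.35
pos [ 0.5418 -0.1314  0.0327] yaw 4.71
tool shift cm [ 0.23 -0.07 -0.03] turn deg [0.02 0.53 0.01]
```

The wrist moment is about the flange (My ≈ -0.2·Fx), so the tube itself is nearly level. It's on the supports: rigid stop at z = 0.0327 with 13.6 N. I'll level the tool, relax, then slide.

Emit:
{"op": "move_arm", "data": {"commands": "0 0 0 -0.05 0 0.4 0; 0 0 0 0 0 0 0"}}

```text
t: 12.87
eef_pos: [0.542, -0.1313, 0.0328]
tool_rot: [0.0, 0.999, 0.041, -0.001]
contact_force: [-5.5, -1.5, 6.6]
gripper_width: 0.349
```

Emit:
{"op": "move_arm", "data": {"commands": "0 0.1 0 0 0 0 0; 0 0 0 0 0 0 0"}}

```text
t: 13.03
eef_pos: [0.5424, -0.1313, 0.0327]
tool_rot: [0.0, 0.999, 0.041, -0.002]
contact_force: [-7.7, -2.3, 8.3]
gripper_width: 0.349
```

Emit:
{"op": "move_arm", "data": {"commands": "0 0.1 0 0 0 0 0; 0 0.1 0 0 0 0 0; 0 0 0 0 0 0 0"}}

```text
t: 13.28
eef_pos: [0.5444, -0.1312, 0.0327]
tool_rot: [0.0, 0.999, 0.041, -0.001]
contact_force: [-7.9, -2.2, 9.5]
gripper_width: 0.348
```

```bash
python3 -c "
from h import *
rel([.544,-.1305],4.7,.033)"
```

```text
t 13.28 F [-7.9 -2.2  9.5] M [-0.32  1.52  0.19] w 0.348
pos [ 0.5444 -0.1312  0.0327] yaw 4.71
tool shift cm [-0.04 -0.07 -0.03] turn deg [0.02 0.17 0.01]
```

Emit:
{"op": "move_arm", "data": {"commands": "0 0.1 0 -0.06 0 0 0; 0 0.1 0 0 0 0 0; 0 0.1 0 0 0 0 0; 0 0 0 0 0 0 0"}}

```text
t: 13.62
eef_pos: [0.5476, -0.1309, 0.0328]
tool_rot: [0.0, 0.999, 0.041, -0.001]
contact_force: [-5.4, -2.3, 3.3]
gripper_width: 0.355
```

Emit:
{"op": "move_arm", "data": {"commands": "0 0.1 0 0 0 0 0; 0 0.1 0 0 0 0 0; 0 0.1 0 0 0 0 0; 0 0 0 0 0 0 0"}}

```text
t: 13.95
eef_pos: [0.5505, -0.1308, 0.0328]
tool_rot: [0.0, 0.999, 0.041, -0.001]
contact_force: [-4.9, -1.8, 3.6]
gripper_width: 0.351
```

Emit:
{"op": "move_arm", "data": {"commands": "0 0.1 0 0 0 0 0; 0 0.1 0 0 0 0 0; 0 0 0 0 0 0 0"}}

```text
t: 14.2
eef_pos: [0.5525, -0.1306, 0.0328]
tool_rot: [0.0, 0.999, 0.041, -0.001]
contact_force: [-6.9, -2.2, 3.0]
gripper_width: 0.351
```

Emit:
{"op": "move_arm", "data": {"commands": "0 0.1 0 0 0 0 0; 0 0.05 0 0 0 0 0; 0 0 0 0 0 0 0"}}

```text
t: 14.45
eef_pos: [0.5539, -0.1305, 0.0328]
tool_rot: [0.0, 0.999, 0.041, -0.001]
contact_force: [-5.2, -2.2, 3.7]
gripper_width: 0.347
```

Emit:
{"op": "move_arm", "data": {"commands": "0 0.1 0 0 0 0 0; 0 0.05 0 0 0 0 0; 0 0 0 0 0 0 0"}}

```text
t: 14.7
eef_pos: [0.5554, -0.1303, 0.0328]
tool_rot: [0.0, 0.999, 0.041, -0.001]
contact_force: [-6.5, -2.3, 4.1]
gripper_width: 0.347
```

Emit:
{"op": "move_arm", "data": {"commands": "0 0.1 0 0 0 0 0; 0 0 0 0 0 0 0"}}

```text
t: 14.87
eef_pos: [0.5564, -0.1303, 0.0328]
tool_rot: [0.0, 0.999, 0.041, -0.001]
contact_force: [-5.5, -2.3, 2.8]
gripper_width: 0.348
```

Emit:
{"op": "move_arm", "data": {"commands": "0 0.1 0 0 0 0 0; 0 0 0 0 0 0 0"}}

```text
t: 15.03
eef_pos: [0.5574, -0.1302, 0.0328]
tool_rot: [0.0, 0.999, 0.041, -0.001]
contact_force: [-5.9, -2.1, 3.9]
gripper_width: 0.351
```

Emit:
{"op": "move_arm", "data": {"commands": "0 0.1 0 0 0 0 0; 0 0 0 0 0 0 0"}}

```text
t: 15.2
eef_pos: [0.5584, -0.1301, 0.0328]
tool_rot: [0.0, 0.999, 0.041, -0.001]
contact_force: [-5.9, -2.6, 4.1]
gripper_width: 0.347
```

Emit:
{"op": "move_arm", "data": {"commands": "0 0.1 0 0 0 0 0; 0 0 0 0 0 0 0"}}

```text
t: 15.37
eef_pos: [0.5594, -0.1301, 0.0328]
tool_rot: [0.0, 0.999, 0.041, -0.001]
contact_force: [-5.3, -1.4, 4.2]
gripper_width: 0.347
```

Emit:
{"op": "move_arm", "data": {"commands": "0 0.1 0 0 0 0 0; 0 0 0 0 0 0 0"}}

```text
t: 15.53
eef_pos: [0.5604, -0.13, 0.0328]
tool_rot: [0.0, 0.999, 0.041, -0.001]
contact_force: [-5.9, -2.6, 3.5]
gripper_width: 0.346
```

Emit:
{"op": "move_arm", "data": {"commands": "0 0.1 0 0 0 0 0; 0 0 0 0 0 0 0"}}

```text
t: 15.7
eef_pos: [0.5614, -0.1299, 0.0328]
tool_rot: [0.0, 0.999, 0.041, -0.001]
contact_force: [-5.9, -2.2, 3.8]
gripper_width: 0.35
```

Emit:
{"op": "move_arm", "data": {"commands": "0 0.1 0 0 0 0 0; 0 0 0 0 0 0 0"}}

```text
t: 15.87
eef_pos: [0.5623, -0.1298, 0.0328]
tool_rot: [0.0, 0.999, 0.041, -0.002]
contact_force: [-5.1, -3.0, 3.7]
gripper_width: 0.349
```

Emit:
{"op": "move_arm", "data": {"commands": "0 0.1 0 0 0 0 0; 0 0 0 0 0 0 0"}}

```text
t: 16.03
eef_pos: [0.5633, -0.1298, 0.0328]
tool_rot: [0.0, 0.999, 0.041, -0.002]
contact_force: [-5.3, -1.7, 4.1]
gripper_width: 0.352
```

Emit:
{"op": "move_arm", "data": {"commands": "0 0.1 0 0 0 0 0; 0 0 0 0 0 0 0"}}

```text
t: 16.2
eef_pos: [0.5643, -0.1297, 0.0328]
tool_rot: [0.0, 0.999, 0.041, -0.002]
contact_force: [-6.3, -2.0, 3.6]
gripper_width: 0.351
```

Emit:
{"op": "move_arm", "data": {"commands": "0 0.1 0 0 0 0 0; 0 0 0 0 0 0 0"}}

```text
t: 16.37
eef_pos: [0.5652, -0.1296, 0.0328]
tool_rot: [0.0, 0.999, 0.041, -0.002]
contact_force: [-5.7, -2.0, 4.0]
gripper_width: 0.348
```

Emit:
{"op": "move_arm", "data": {"commands": "0 0.1 0 0 0 0 0; 0 0 0 0 0 0 0"}}

```text
t: 16.53
eef_pos: [0.5662, -0.1296, 0.0328]
tool_rot: [0.0, 0.999, 0.041, -0.002]
contact_force: [-6.1, -2.2, 3.8]
gripper_width: 0.347
```

Emit:
{"op": "move_arm", "data": {"commands": "0 0.1 0 0 0 0 0; 0 0 0 0 0 0 0"}}

```text
t: 16.7
eef_pos: [0.5672, -0.1295, 0.0328]
tool_rot: [0.0, 0.999, 0.041, -0.002]
contact_force: [-6.2, -1.7, 4.2]
gripper_width: 0.348
```

Emit:
{"op": "move_arm", "data": {"commands": "0 0.1 0 0 0 0 0; 0 0 0 0 0 0 0"}}

```text
t: 16.87
eef_pos: [0.5682, -0.1294, 0.0328]
tool_rot: [0.0, 0.999, 0.041, -0.002]
contact_force: [-5.5, -1.5, 4.8]
gripper_width: 0.349
```

Emit:
{"op": "move_arm", "data": {"commands": "0 0.1 0 0 0 0 0; 0 0 0 0 0 0 0"}}

```text
t: 17.03
eef_pos: [0.5691, -0.1293, 0.0328]
tool_rot: [0.0, 0.999, 0.041, -0.002]
contact_force: [-6.0, -2.2, 4.1]
gripper_width: 0.352
```

Emit:
{"op": "move_arm", "data": {"commands": "0 0.1 0 0 0 0 0; 0 0 0 0 0 0 0"}}

```text
t: 17.2
eef_pos: [0.57, -0.1292, 0.0328]
tool_rot: [0.0, 0.999, 0.041, -0.002]
contact_force: [-6.8, -2.2, 4.6]
gripper_width: 0.347
```

Emit:
{"op": "move_arm", "data": {"commands": "0 0.1 0 0 0 0 0; 0 0 0 0 0 0 0"}}

```text
t: 17.37
eef_pos: [0.5702, -0.1293, 0.0328]
tool_rot: [0.0, 0.999, 0.041, -0.003]
contact_force: [-9.1, -2.1, 8.0]
gripper_width: 0.349
```

Emit:
{"op": "move_arm", "data": {"commands": "0 0.1 0 0 0 0 0; 0 0 0 0 0 0 0"}}

```text
t: 17.53
eef_pos: [0.5703, -0.1293, 0.0327]
tool_rot: [0.0, 0.999, 0.041, -0.004]
contact_force: [-11.8, -2.1, 9.9]
gripper_width: 0.352
```

Emit:
{"op": "move_arm", "data": {"commands": "0 0.1 0 0 0 0 0; 0 0 0 0 0 0 0"}}

```text
t: 17.7
eef_pos: [0.5703, -0.1292, 0.0327]
tool_rot: [0.0, 0.999, 0.041, -0.004]
contact_force: [-14.3, -2.3, 12.1]
gripper_width: 0.351
```

The bottom is felt at x = 0.570: motion stops and force climbs at about 2.6 N/mm above roughly 6 N of friction. Now the firm press and hold.

Emit:
{"op": "move_arm", "data": {"commands": "0 0.08 0 -0.05 0 0 0; 0 0 0 0 0 0 0; 0 0 0 0 0 0 0"}}

```text
t: 17.95
eef_pos: [0.5704, -0.1292, 0.0327]
tool_rot: [0.0, 0.999, 0.041, -0.005]
contact_force: [-14.8, -2.6, 9.9]
gripper_width: 0.348
```

Emit:
{"op": "move_arm", "data": {"commands": "0 0 0 0 0 0 0; 0 0 0 0 0 0 0; 0 0 0 0 0 0 0; 0 0 0 0 0 0 0; 0 0 0 0 0 0 0; 0 0 0 0 0 0 0; 0 0 0 0 0 0 0; 0 0 0 0 0 0 0"}}

```text
t: 18.62
eef_pos: [0.5703, -0.1293, 0.0327]
tool_rot: [0.0, 0.999, 0.041, -0.005]
contact_force: [-14.1, -1.7, 10.4]
gripper_width: 0.346
```

Emit:
{"op": "move_arm", "data": {"commands": "0 -0.1 0 0 0 0 0; 0 -0.1 0 0 0 0 0; 0 -0.1 0 0 0 0 0; 0 -0.1 0 0 0 0 0; 0 0 0 0 0 0 0; 0 0 0 0 0 0 0"}}

```text
t: 19.12
eef_pos: [0.5704, -0.1292, 0.0328]
tool_rot: [0.0, 0.999, 0.041, -0.001]
contact_force: [-4.6, -3.1, -2.2]
gripper_width: 0.348
```

```bash
python3 -c "
from h import *
rel([.5703,-.1292],4.7,.0327)"
```

```text
t 19.12 F [-4.6 -3.1 -2.2] M [-0.69  0.87  0.28] w 0.348
pos [ 0.5704 -0.1292  0.0328] yaw 4.71
tool shift cm [-0.01 -0.    0.01] turn deg [0.01 0.14 0.01]
```

That put about 8 N on the bottom. I'll repeat slightly firmer, to about 10–11 N net, well below 16.

Emit:
{"op": "move_arm", "data": {"commands": "0 0.1 0 0 0 0 0; 0 0.1 0 0 0 0 0; 0 0.1 0 0 0 0 0; 0 0.1 0 -0.03 0 0 0; 0 0.07 0 -0.03 0 0 0; 0 0 0 0 0 0 0"}}

```text
t: 19.62
eef_pos: [0.5704, -0.1292, 0.0328]
tool_rot: [0.0, 0.999, 0.041, -0.006]
contact_force: [-16.5, -3.6, 7.2]
gripper_width: 0.35
```

Emit:
{"op": "move_arm", "data": {"commands": "0 0.06 0 -0.02 0 0 0; 0 0 0 0 0 0 0; 0 0 0 0 0 0 0; 0 0 0 0 0 0 0; 0 0 0 0 0 0 0; 0 0 0 0 0 0 0; 0 0 0 0 0 0 0; 0 0 0 0 0 0 0"}}

```text
t: 20.28
eef_pos: [0.5704, -0.1292, 0.0327]
tool_rot: [0.0, 0.999, 0.041, -0.006]
contact_force: [-17.3, -3.1, 6.3]
gripper_width: 0.352
```

Emit:
{"op": "move_arm", "data": {"commands": "0 -0.1 0.03 0.02 0 0 0; 0 -0.1 0.03 0.02 0 0 0; 0 -0.1 0 0.02 0 0 0; 0 -0.1 0 0.02 0 0 0; 0 -0.1 0 0 0 0 0; 0 0 0 0 0 0 0; 0 0 0 0 0 0 0", "force": 20}}

```text
t: 20.87
eef_pos: [0.5704, -0.1293, 0.0328]
tool_rot: [-0.0, 0.999, 0.041, -0.002]
contact_force: [-5.3, -2.5, -1.3]
gripper_width: 0.35
```

Emit:
{"op": "move_arm", "data": {"commands": "0.45 0 0 0 0 0 0; 0.55 0 0 0 0 0 0; 0.7 0 0 0 0 0 0; 0.8 0 0 0 0 0 0; 0.9 0 0 0 0 0 0; 0.9 0 0 0 0 0 0; 0.9 0 0 0 0 0 0"}}

```text
t: 21.45
eef_pos: [0.5722, -0.1292, 0.0335]
tool_rot: [-0.0, 0.999, 0.041, 0.0]
contact_force: [0.1, -0.1, 0.2]
gripper_width: 0.899
```

```bash
python3 -c "
from h import *
rel([.5703,-.1292],4.7,.0327)"
```

```text
t 21.45 F [ 0.1 -0.1  0.2] M [-0.02 -0.   -0.06] w 0.899
pos [ 0.5722 -0.1292  0.0335] yaw 4.73
tool shift cm [-0.19 -0.02  0.08] turn deg [-0.   -0.03  0.03]
```

Released with zero force. Retreat straight up, then aside for a last look.

Emit:
{"op": "move_arm", "data": {"commands": "0.9 0 0 -1 0 0 0; 0.9 0 0 -2 0 0 0; 0.9 0 0 -3 0 0 0; 0.9 0 0 -3 0 0 0; 0.9 0 0 -3 0 0 0; 0.9 0 0 -3 0 0 0; 0.9 0 0 -3 0 0 0; 0.9 0 2 0 0 0 0; 0.9 0 3 0 0 0 0; 0.9 0 3 0 0 0 0; 0.9 0 3 0 0 0 0; 0.9 0 3 0 0 0 0"}}

```text
t: 22.45
eef_pos: [0.5834, -0.2702, 0.2145]
tool_rot: [0.0, 0.999, 0.041, 0.0]
contact_force: [0.2, 0.4, 0.2]
gripper_width: 0.899
```

Emit:
{"op": "move_arm", "data": {"commands": "0.9 0 3 0 0 0 0; 0.9 0 3 0 0 0 0; 0.9 0 3 0 0 0 0; 0.9 0 3 0 0 0 0; 0.9 0 3 0 0 0 0; 0.9 0 0 0 0 0 0; 0.9 0 0 0 0 0 0"}}

```text
t: 23.03
eef_pos: [0.5946, -0.4208, 0.2135]
tool_rot: [0.0, 0.999, 0.039, -0.0]
contact_force: [0.3, 0.7, -0.1]
gripper_width: 0.897
```

```bash
python3 - <<'E'
from h import *
o=bot.get_obs(); print(o["t"],o["eef_pos"])
t=cam("top","pics/top4.png"); s=cam("side","pics/side4.png")
A=cv2.resize(t["img"][155:255,340:395,::-1],(330,600),interpolation=cv2.INTER_CUBIC);B=cv2.resize(s["img"][150:220,295:375,::-1],(460,402),interpolation=cv2.INTER_CUBIC)
k=np.zeros((600,800,3),'uint8'); k[:,:330]=np.clip(A*1.5,0,255); k[:402,335:795]=np.clip(B*1.2,0,255); cv2.imwrite("pics/j.png",k)
E
```

```text
23.0333 [ 0.59464949 -0.42075845  0.21354484]
```

View pics/j.png

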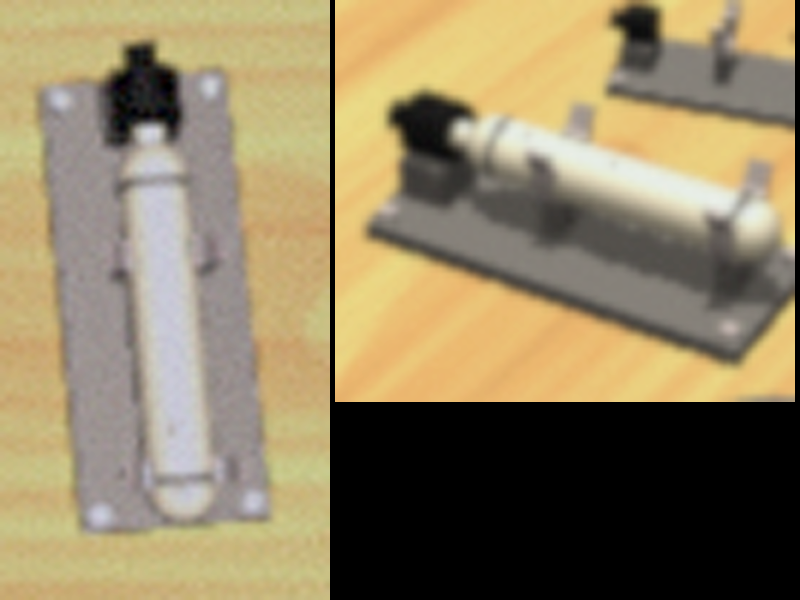

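The capsule sits level in both clips, with its nozzle in the port at (148,130) in the top crop and (460,130) in the side crop. The robot is clear, so I'm handing in.

```bash
python3 -c "
from station import bot
print(bot.hand_in())"
```

```text
the job is handed in; nothing more can be done
None
```

The capsule is snapped into both clips with its nozzle bottomed in the port. I let go, moved the arm clear and handed the job in at about 23 s of the 72 s allowed.

- **Pressing in:** The resistance peaked at about 11 N and then fell as the clips closed. The capsule met the rigid supports at 13.6 N, under the 25 N limit. It went in about 3–4 mm further from the port than the suggested x = -20 mm, so the nozzle started roughly 10 mm short instead of 6 mm.
- **Sliding:** It moved along at about 6 N, with a brief start near 8 N. It stopped dead after about 28 mm, with the capsule's centre at roughly x = +5 mm from the seat point.
- **Firm press:** I pressed twice, because the first press put only about 8 N on the bottom. The second read 17.3 N at the wrist, about 11 N on the bottom after subtracting the sliding friction. That split is an estimate, because only the total at the wrist is measured.
- **Last checks:** The force was zero after release. The final pictures show the capsule lying level in both clips with its nozzle in the port and the robot clear of it. I did not check the bystanders' positions again at the end; the arm's path passed above them.

Two things disagreed along the way:
- **Holder origin:** The holder's origin turned out not to be the middle of its plate, so I located the holder from its clips and port. The two camera views differed by about 4–6 mm along its length.
- **Wrist moment:** I first misread the wrist moment as the capsule tilting and tipped the tool by up to about 1° while pressing in. I levelled it again before sliding.

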